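# Put the balance check weights back in their case

### The job

The balance check is finished: put the four knobbed calibration weights back into their wooden case, each lowered (never dropped) into the well bored for its size, then push the lid fully shut. The two weights with a hook on top belong to another set: leave them standing where they are, and do not knock the beaker or the timer.

Things in the scene. Friction and masses are not known exactly. Their poses are not given: they have to be found in the camera images.
- weight_500: the largest of four knobbed calibration weights, 500 g: upright steel cylinder 38 mm across, 51 mm tall, on it a narrow neck and a round knob 24 mm across, 13 mm tall (knob underside 55 mm above the foot, 68 mm tall in all); grip the knob. Origin: centre of the underside, z up. Its well: 43 mm across, centred at x = 0, y = +72 mm in the case's frame, floor at z = 4 mm.
- weight_200: the second largest of four knobbed calibration weights, 200 g: upright steel cylinder 28 mm across, 37 mm tall, on it a narrow neck and a round knob 18 mm across, 10 mm tall (knob underside 40 mm above the foot, 50 mm tall in all); grip the knob. Origin: centre of the underside, z up. Its well: 33 mm across, centred at x = 0, y = +16 mm in the case's frame, floor at z = 16 mm.
- weight_100: the second smallest of four knobbed calibration weights, 100 g: upright steel cylinder 22 mm across, 29.5 mm tall, on it a narrow neck and a round knob 15 mm across, 8.5 mm tall (knob underside 32.5 mm above the foot, 41 mm tall in all); grip the knob. Origin: centre of the underside, z up. Its well: 27 mm across, centred at x = 0, y = -34 mm in the case's frame, floor at z = 24 mm.
- weight_50: the smallest of four knobbed calibration weights, 50 g: upright steel cylinder 18 mm across, 22 mm tall, on it a narrow neck and a round knob 12 mm across, 7 mm tall (knob underside 25 mm above the foot, 32 mm tall in all); grip the knob. Origin: centre of the underside, z up. Its well: 23 mm across, centred at x = 0, y = -80 mm in the case's frame, floor at z = 31 mm.
- case: dark wooden weight case, fixed to the table: a block 84 (x) x 212 (y) x 44 mm tall. Origin: centre of its underside, z up, x towards the hinge (away from the robot), y along the row of four round wells on x = 0, graded from the largest at +y to the smallest at -y. A 45 degree countersink 6 mm wide at each mouth guides a weight in; a seated weight's knob stands clear above the block.
- case_lid (a joint): angle of the case's lid, rad: 0 = shut, 1.8 = leaning fully back; starts at 1.5 to 1.78. A wooden cover 84 x 212 mm, 40 mm deep, hinged along the case's rear top edge (x = +42, z = 44 mm in the case's frame); its top is 84 mm high when shut, its free edge 130 mm when open. The hinge is stiff: the lid stays at any angle and must be pushed right down from behind, with 2 to 4 N near its free edge.
- hooked_large: the larger of two look-alikes that do not belong in the case: an upright steel cylinder 38 mm in diameter, 50 mm tall, with an open wire hook on its top instead of a knob (77 mm tall in all). Origin: centre of its underside; z up.
- hooked_small: the smaller of two look-alikes that do not belong in the case: an upright steel cylinder 28 mm in diameter, 38 mm tall, with an open wire hook on its top instead of a knob (60 mm tall in all). Origin: centre of its underside; z up.
- beaker: a 100 ml glass beaker, 57 mm in diameter, 70 mm tall, a bystander. Origin: centre of its underside; z up.
- timer: a white bench timer standing upright, 23 x 58 x 60 mm, a bystander. Origin: centre of its underside; z up.
Mind the look-alikes: they are no part of the job. What is shaped like the weight_500 but blue is not meant.

How it is judged:
By the outcome, as a careful person would: the job done as asked, in the order asked, and still so for the second after the job is handed in, with the robot touching nothing.
It also fails if it takes over 115 s, if anything falls off the work surface, if the arm or the gripper's body presses on something with over 40 N, if the wrist force passes 120 N, or if a joint passes its speed limit or range.

### The arm

A 6-joint arm with a two-finger parallel gripper is mounted at the origin on a cart in front of the work surface, level with it; the furniture and walls round the work are solid. World frame = base frame: x ahead of the robot, y to its left, z up, the work surface at z = 0. Lengths are in mm, angles in rad, forces in N, time in s.
With the tool pointing down it reaches from about 325 to 850 mm from the base axis. Payload 4.4 kg.
Tool frame: the origin (TCP) lies on the front face of the gripper's body, between the roots of the fingers; the fingertips stand 97 mm ahead of it and the grasp point (between the pads) lies 78 mm ahead of it (ctrl.pinch_z is the distance from the TCP to the grasp point, in mm); z points along the fingers, y is the line along which they close (so a half turn about z gives the same grasp; the last joint's range is limited). The gripper opens to 94 mm and grips with 3 to 60 N. Pads are 16 mm wide; open, the fingers measure 119 mm over their backs; the gripper's body (75 mm by 177 mm) begins 78 mm behind the grasp point.
Start: joints at [-1.252, 0.207, 1.542, -0, 1.393, -0.15], TCP at [259.783, -512.972, 302.647] pointing down, gripper open.
Joint ranges: [-2.73, 2.73], [-0.86, 2.22], [0.23, 2.46], [-1.11, 4.25], [0.08, 2.63], [-2.82, 2.82]. Speed limits (rad/s): [2.79, 2.79, 3.14, 3.14, 3.14, 3.14].

### API

Orientations are given as a rotation vector (axis times angle).
In Python, from bench import ctrl gives the robot as it stands. The module is installed in compiled form; this text tells all that it offers.
- The arm moves only by the shell command python3 -m pendant 'ROWS'. ROWS is JSON, a list of rows, each a list of 7 numbers: the shift along the tool's x, y, z in units of 400 mm (1.0 is 400 mm), then the turn, a rotation vector about the tool's x, y, z in units of 90 degrees (1.0 is 90 degrees), then the finger opening in mm, from 0 to 94. A call has 1 to 20 rows; each row is the pose to reach, as a shift and turn from the pose commanded when the call began, along the tool's axes at that moment; what a row does not reach only later rows make up. A row lasts 1/12 s, in which the tool goes at most 41.7 mm and 7.16 degrees, less where a joint would pass 70% of its speed; a pose out of reach is approached as far as the arm can. A call with a number of a shift or a turn outside -1 to 1 is refused whole. A call with a gripper value outside its range is refused whole. The fingers move at their own pace and stop on an object; the grip force is fixed at half the most. Time passes only in rows, so rows that repeat a pose let the fingers close. It gives the time, the measured TCP pose, the force, the opening and the grip force at its end, in the units of the state.
- ctrl.get_state(): the state, without advancing time (a new reading comes with each control period).
- ctrl.grab_frame(name): name is "scene" or "top"; returns the picture (480x640x3 uint8, red, green, blue); there is no depth.
- ctrl.camera_info(name): a dict with "fx", "fy", "cx", "cy" (pixels), "R" (3x3) and "t" (3): a world point X has camera coordinates R X + t. Camera axes: x right, y down, z forward; pixel columns grow to the right and rows downward; lengths in mm; the calibration is good to about 2 mm. A picture is of the moment at which its call begins. camera_info takes no time and is no camera call.
- ctrl.job_done(): hands the job in; it is judged then, once.
Trained networks look in the newest picture that a camera, given by its name, has taken for a name from the list of things; names that differ only in an ending like _2 or _b are one class to them, and where a whole thing is asked for, a point or a joint stands for the part that bears it (a point fixed in the world has none). Each returns a list of dicts, best first, with "p" (0 to 1); they miss things now and then, are a little off and sometimes report something else, mostly with a low value. They report only what shows in the picture. A call takes as long as a camera call. They do not tell look-alikes from the thing itself.
- ctrl.outline_of(thing, camera): "pixels" (480x640 bool, what is visible of it) and "extent" ([left, top, right, bottom] in pixels, round what is visible of it).
The state is a dict: "t": time; "joint_positions": joint angles; "qd": joint speeds; "joint_torque": joint torques, N m; "ee_pos": TCP position; "tcp_rot": TCP orientation; "wrist_force": force on the tool from outside, world axes, zero at the start; "torque": the same for the moment, N m; "gripper_width": opening from 0.0 (shut) to 1.0 (fully open); "grasp_force": force on a finger pad.
Only numpy, scipy, OpenCV 4.12 (cv2) and the standard library are available. Lean on these libraries where they do the work, as an engineer would, in place of code of your own. Each camera call takes 0.05 s, during which the arm holds its last target. There are 200 camera calls.

## Working session

There is one attempt and no reset: what is moved stays moved. The work goes in short steps, Python scripts to look and compute and a shell command to move; the robot and the scene stay as the last step left them, time stands still between calls to the robot, and variables do not carry over. Pictures are saved under pics/ and viewed, at most 14 in all, crops included, and the job is handed in when it is done.

```bash
mkdir -p pics
python3 - <<'E'
from bench import ctrl
import cv2,numpy as np
for n in("scene","top"):
    im=ctrl.grab_frame(n); cv2.imwrite(f"pics/{n}0.png",im[:,:,::-1])
    c=ctrl.camera_info(n); print(n,c)
    for th in["weight_500","weight_200","weight_100","weight_50","case","case_lid","hooked_large","hooked_small","beaker","timer"]:
        for d in ctrl.outline_of(th,n)[:4]: print(th,round(d["p"],2),d["extent"],int(d["pixels"].sum()))
s=ctrl.get_state();print(s)
E
```

```text
scene {'fx': 529.3460548777089, 'fy': 529.3460548777089, 'cx': 330.7945325671515, 'cy': 237.47817416451915, 'R': array([[ 0.91128162, -0.41173959, -0.00602623],
       [-0.26773834, -0.58132548, -0.76835985],
       [ 0.31286097,  0.70180566, -0.63998971]]), 't': array([-511.38589024,  144.68800139, 1329.32349534])}
weight_500 0.92 [453.3, 294.8, 475.2, 320.0] 388
weight_500 0.87 [359.9, 300.9, 376.1, 327.8] 386
weight_500 0.85 [361.9, 326.7, 379.2, 357.2] 451
weight_500 0.75 [433.5, 273.4, 450.2, 301.9] 372
weight_200 0.92 [453.3, 294.8, 475.2, 320.0] 388
weight_200 0.87 [359.9, 300.9, 376.1, 327.8] 386
weight_200 0.85 [361.9, 326.7, 379.2, 357.2] 451
weight_200 0.75 [433.5, 273.4, 450.2, 301.9] 372
weight_100 0.92 [453.3, 294.8, 475.2, 320.0] 388
weight_100 0.87 [359.9, 300.9, 376.1, 327.8] 386
weight_100 0.85 [361.9, 326.7, 379.2, 357.2] 451
weight_100 0.75 [433.5, 273.4, 450.2, 301.9] 372
weight_50 0.92 [453.3, 294.8, 475.2, 320.0] 388
weight_50 0.87 [359.9, 300.9, 376.1, 327.8] 386
weight_50 0.85 [361.9, 326.7, 379.2, 357.2] 451
weight_50 0.75 [433.5, 273.4, 450.2, 301.9] 372
ca
[... 1644 characters left out ...]
6.7] 660
{'t': 1.1, 'joint_positions': array([-1.25253979e+00,  2.06609915e-01,  1.54146236e+00,  3.85065137e-05,
        1.39350406e+00, -1.50488489e-01]), 'qd': array([-0.00099393, -0.00143693, -0.00049768, -0.00093721, -0.00011899,
        0.00103689]), 'joint_torque': array([ 7.67175734e-04, -3.70893717e+01, -2.81761891e+01,  6.98882528e-02,
        2.74778571e-02, -1.87073482e-05]), 'ee_pos': array([ 259.77622395, -512.99426943,  302.65891932]), 'tcp_rot': array([3.05569207e+00, 7.29567133e-01, 6.14749983e-05]), 'wrist_force': array([-0.39998939,  0.11032857,  0.27507451]), 'torque': array([ 0.01160978,  0.02682113, -0.00613368]), 'grasp_force': 0.0, 'gripper_width': 0.9962495860992304}
```

View pics/scene0.png

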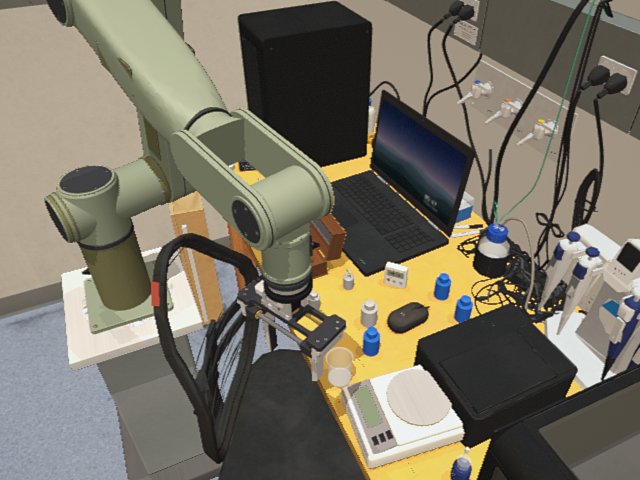

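View pics/top0.png

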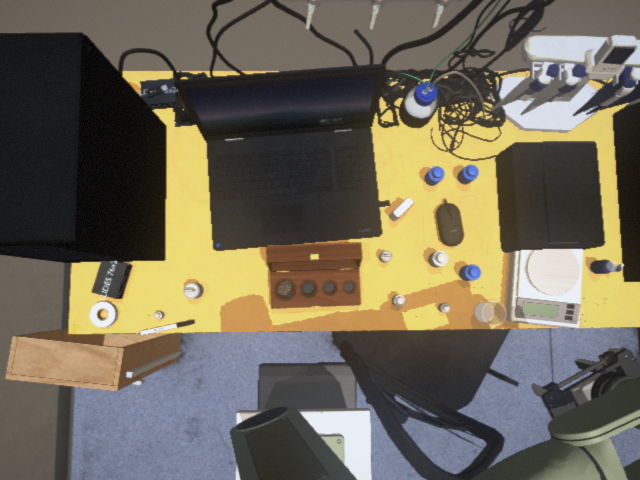

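The top view shows the case at about (315,275) with its lid open. Silver items are at (193,290), (159,315), (385,256), (398,299), (438,257) and (444,307). The blue look-alikes at (434,175), (469,174) and (470,272) are not meant. I'll enlarge the silver ones to tell knobs from hooks.

Run:
```python
import cv2,numpy as np
im=cv2.imread("pics/top0.png")
P=[(193,290),(159,315),(385,256),(398,299),(438,257),(444,307)]
t=[cv2.resize(im[y-16:y+16,x-16:x+16],(256,256),interpolation=cv2.INTER_CUBIC) for x,y in P]
cv2.imwrite("pics/crop1.png",np.vstack([np.hstack(t[:3]),np.hstack(t[3:])]))
a=im[235:335,255:375]; cv2.imwrite("pics/crop2.png",cv2.resize(a,(720,600),interpolation=cv2.INTER_CUBIC))
```

```text
(no output)
```

View pics/crop1.png

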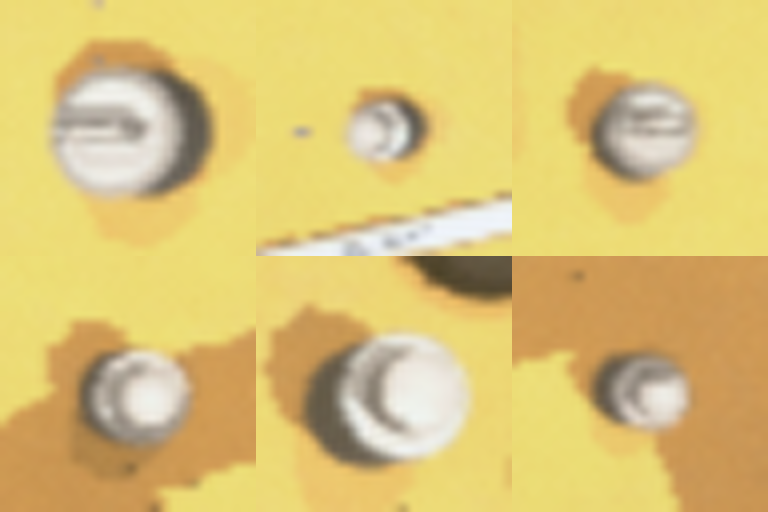

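View pics/crop2.png

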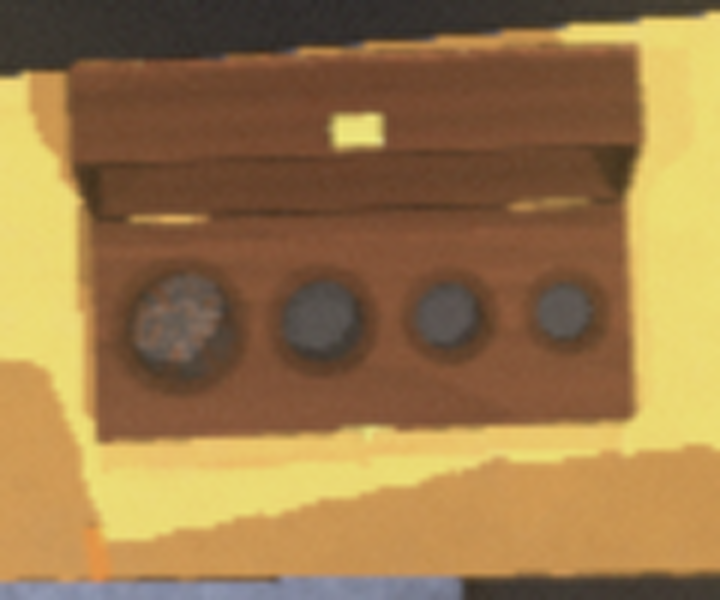

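Crop 1 shows hooks on (193,290), the large one, and (385,256), the small one; both stay. The knobbed weights by size are 500 at (438,257), 200 at (398,299), 100 at (444,307) and 50 at (159,315). In crop 2 the wells run from largest on the left (+y) to smallest on the right, with the lid upright behind.

```bash
cat > h.py <<'E'
from bench import ctrl
import numpy as np, cv2
from scipy.spatial.transform import Rotation as Ro
from scipy.optimize import least_squares
def ray(cam,u,v,z):
    c=ctrl.camera_info(cam); R,t=c["R"],c["t"]
    d=R.T@np.array([(u-c["cx"])/c["fx"],(v-c["cy"])/c["fy"],1]); o=-R.T@t
    return (o+d*(z-o[2])/d[2])[:2]
def proj(cam,X):
    c=ctrl.camera_info(cam); p=c["R"]@np.asarray(X,float)+c["t"]; return np.array([c["cx"]+c["fx"]*p[0]/p[2],c["cy"]+c["fy"]*p[1]/p[2]])
def go(target,yaw):
    "shift/turn in row units from measured pose to target TCP, pointing down, tool x at yaw (world)"
    s=ctrl.get_state(); R=Ro.from_rotvec(s["tcp_rot"])
    T=Ro.from_matrix(np.array([[np.cos(yaw),np.sin(yaw),0],[np.sin(yaw),-np.cos(yaw),0],[0,0,-1]]))
    d=R.inv().apply(np.array(target)-s["ee_pos"])/400; r=(R.inv()*T).as_rotvec()/(np.pi/2)
    print("shift",d.round(4),"turn",r.round(4))
E
python3 - <<'E'
from h import *
K={"500":[(441.4,257.3,62),(439.9,258.3,51)],"200":[(399.9,299.9,45),(398.8,300.3,37)],"100":[(445.6,307.6,37),(444.8,307.5,29.5)],"50":[(157,314.9,29),(158,314.9,22)],"hs":[(386,256,38)],"hl":[(191,290,50)],"blue":[(470,272,60)],"beaker":[(488,313,70)],"timer":[(401,208,50)],"laptopedge":[(215,249,20),(382,235,20)],"edge":[(300,331,0)]}
for k,L in K.items(): print(k,[ray("top",*p).round(1) for p in L])
pts=[(185,328,0,72),(320,320,0,16),(448,315,0,-34),(564,310,0,-80),(98,440,-42,106),(633,418,-42,-106)]
W=np.array([ray("top",255+(u+.5)/6-.5,235+(v+.5)/6-.5,44) for u,v,_,_ in pts]); M=np.array([p[2:] for p in pts])
f=lambda q:(M@np.array([[np.cos(q[2]),np.sin(q[2])],[-np.sin(q[2]),np.cos(q[2])]])+q[:2]-W).ravel()
r=least_squares(f,[450,0,0]);print(r.x,r.fun.reshape(-1,2).round(1))
q=r.x;c,s=np.cos(q[2]),np.sin(q[2])
for n,y in zip(("500","200","100","50"),(72,16,-34,-80)): print(n,"well",q[0]-s*y,q[1]+c*y)
E
```

```text
500 [array([ 508. , -326.8]), array([ 506.4, -326. ])]
200 [array([ 409.4, -229.2]), array([ 408.3, -228. ])]
100 [array([ 389.9, -339.1]), array([ 389.9, -339.2])]
50 [array([380.3, 344. ]), array([380. , 343.9])]
hs [array([ 514. , -199.9])]
hl [array([437.8, 260.1])]
blue [array([ 472.9, -393.6])]
beaker [array([ 377.6, -428.2])]
timer [array([ 628.1, -236.9])]
laptopedge [array([536. , 211.7]), array([ 566.8, -194. ])]
edge [array([336.4,   8. ])]
[ 4.39737627e+02 -2.92229706e+01  3.14329694e-02] [[ 0.2  2.3]
 [-0.6 -0.7]
 [-0.4 -0.4]
 [-0.5 -0.6]
 [ 0.4  0.9]
 [ 0.8 -1.5]]
500 well 437.47482634222007 42.74146315459739
200 well 439.2347827813822 -13.230874239263988
100 well 440.80617245920547 -63.20617548378307
50 well 442.25185096280285 -109.18345262874064
```

Run:
```python
from h import *
go((507,-326.5,250),0.03)
go((507,-326.5,152),0.03)
```

```text
shift [ 0.762  -0.1367  0.1317] turn [ 0.     -0.      0.2793]
shift [ 0.762  -0.1367  0.3767] turn [ 0.     -0.      0.2793]
```

```bash
python3 -m pendant '[[0.762,-0.137,0.13,0,0,0.279,50],[0.762,-0.137,0.13,0,0,0.279,50],[0.762,-0.137,0.13,0,0,0.279,50],[0.762,-0.137,0.13,0,0,0.279,50],[0.762,-0.137,0.13,0,0,0.279,50],[0.762,-0.137,0.13,0,0,0.279,50],[0.762,-0.137,0.13,0,0,0.279,50],[0.762,-0.137,0.13,0,0,0.279,50],[0.762,-0.137,0.13,0,0,0.279,50],[0.762,-0.137,0.13,0,0,0.279,50],[0.762,-0.137,0.13,0,0,0.279,50],[0.762,-0.137,0.13,0,0,0.279,50]]'
python3 - <<'E'
from h import *
im=ctrl.grab_frame("top"); im2=ctrl.grab_frame("scene")
a=im[200:320,360:520]; b=im2[250:370,310:470]
f=lambda a:cv2.resize(a,(400,300),interpolation=cv2.INTER_CUBIC)
cv2.imwrite("pics/h1.png",np.hstack([f(a),f(b)])[:,:,::-1]); 
s=ctrl.get_state();print(s["ee_pos"],s["t"],s["gripper_width"])
go((507,-326.5,153),0.03)
E
```

```text
t: 2.1
ee_pos: [506.2, -327.5, 251.0]
tcp_rot: [3.141, 0.045, 0.0]
wrist_force: [-0.0, -0.9, 1.1]
gripper_width: 0.532
grasp_force: 0.0
[ 506.01901204 -327.69439646  251.1218641 ] 2.2 0.5305503692901352
shift [ 0.0025 -0.0031  0.2453] turn [ 0.0004 -0.0002 -0.0011]
```

View pics/h1.png

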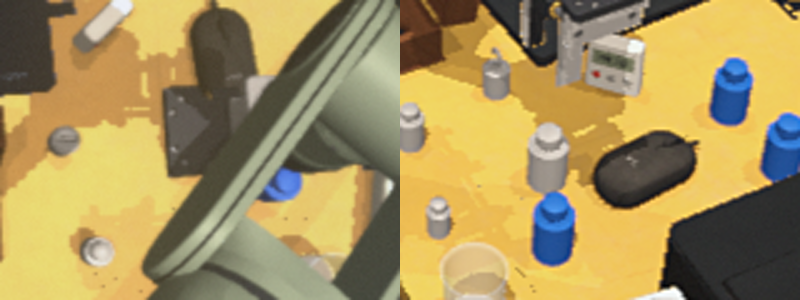

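The gripper hovers over the 500. The scene half shows its knob at about (369,303), the 200's at (314,294) and the 100's at (325,331). I'll cross-check these against the first estimates.

Run:
```python
from h import *
for p in((369.3,303,62),(314,294,45),(325.2,331,37)): print(ray("scene",*p).round(1))
```

```text
[ 510.8 -327.9]
[ 412.1 -232.9]
[ 393.  -342.2]
```

```bash
python3 -m pendant '[[0.006,-0.002,0.1,0,0,0,50],[0.006,-0.002,0.18,0,0,0,50],[0.006,-0.002,0.22,0,0,0,50],[0.006,-0.002,0.245,0,0,0,50],[0.006,-0.002,0.245,0,0,0,50],[0.006,-0.002,0.245,0,0,0,10],[0.006,-0.002,0.245,0,0,0,10],[0.006,-0.002,0.245,0,0,0,10],[0.006,-0.002,0.245,0,0,0,10],[0.006,-0.002,0.245,0,0,0,10],[0.006,-0.002,0.245,0,0,0,10]]'
```

```text
t: 3.12
ee_pos: [510.2, -326.7, 154.4]
tcp_rot: [3.138, 0.048, 0.004]
wrist_force: [0.8, -2.7, 4.3]
gripper_width: 0.245
grasp_force: 30.0
```

```bash
python3 -m pendant '[[0,0,-0.03,0,0,0,10],[0,0,-0.1,0,0,0,10],[0,0,-0.2,0,0,0,10],[0,0,-0.3,0,0,0,10],[0,0,-0.37,0,0,0,10],[0,0,-0.37,0,0,0,10],[0,0,-0.37,0,0,0,10]]'
python3 - <<'E'
from h import *
go((439,41.5,300),0.031)
E
```

```text
t: 3.7
ee_pos: [509.5, -325.4, 301.6]
tcp_rot: [3.14, 0.048, 0.003]
wrist_force: [-0.5, -0.3, -5.8]
gripper_width: 0.245
grasp_force: 30.0
shift [-0.1481 -0.9221  0.0027] turn [ 0.0008 -0.0012 -0.0002]
```

```bash
python3 -m pendant '[[-0.148,-0.15,0,0,0,0,10],[-0.148,-0.25,0,0,0,0,10],[-0.148,-0.35,0,0,0,0,10],[-0.148,-0.45,0,0,0,0,10],[-0.148,-0.55,0,0,0,0,10],[-0.148,-0.65,0,0,0,0,10],[-0.148,-0.75,0,0,0,0,10],[-0.148,-0.83,0,0,0,0,10],[-0.148,-0.89,0,0,0,0,10],[-0.148,-0.922,0,0,0,0,10],[-0.148,-0.922,0,0,0,0,10],[-0.148,-0.922,0,0,0,0,10],[-0.148,-0.922,0.1,0,0,0,10],[-0.148,-0.922,0.18,0,0,0,10],[-0.148,-0.922,0.18,0,0,0,10]]'
python3 - <<'E'
from h import *
im=ctrl.grab_frame("top"); im2=ctrl.grab_frame("scene")
a=im[220:320,250:383]; b=im2[200:300,270:403]
f=lambda a:cv2.resize(a,(400,300),interpolation=cv2.INTER_CUBIC)
cv2.imwrite("pics/h2.png",np.hstack([f(a),f(b)])[:,:,::-1])
go((439,41.5,160),0.031)
E
```

```text
t: 4.95
ee_pos: [432.8, 40.7, 220.6]
tcp_rot: [-3.14, -0.045, 0.029]
wrist_force: [-3.6, -0.1, -5.4]
gripper_width: 0.246
grasp_force: 30.0
shift [ 0.006  -0.0024  0.1661] turn [-0.0004  0.0043 -0.0015]
```

View pics/h2.png

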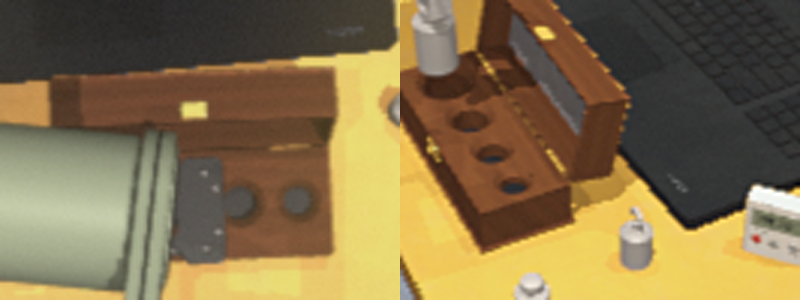

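The weight hangs upright over the 500 well, foot at scene pixel about (282,221). The other well mouths are at (293,240), (300,251) and (308,262).

Run:
```python
from h import *
for p in((282,221,68),(293.4,240.2,44),(300.4,251.2,44),(308.1,262,44)): print(ray("scene",*p).round(1))
go((439,41,160),0.031)
```

```text
[432.2  37.5]
[440.2 -24.6]
[440.6 -74. ]
[ 443.  -121.2]
shift [ 0.0059 -0.0011  0.1661] turn [-0.0004  0.0043 -0.0015]
```

Run:
```python
from h import *
im=ctrl.grab_frame("scene")[:,:,::-1]
S=8;x0,y0=272,200
a=cv2.resize(im[y0:y0+75,x0:x0+90],None,fx=S,fy=S,interpolation=cv2.INTER_CUBIC)
q=(439.7,-29.2,0.0314);c,s=np.cos(q[2]),np.sin(q[2])
w=lambda x,y,z:(q[0]+c*x-s*y,q[1]+s*x+c*y,z)
def dr(P,col): 
    L=np.array([(proj("scene",w(*p))-(x0,y0)+.5)*S for p in P]).astype(np.int32); cv2.polylines(a,[L],True,col,1)
t=np.linspace(0,2*np.pi,40)
for y,r in((72,27.5),(16,22.5),(-34,19.5),(-80,17.5)): dr([(r*np.cos(k),y+r*np.sin(k),44) for k in t],(0,255,0))
for z in(0,44): dr([(-42,-106,z),(42,-106,z),(42,106,z),(-42,106,z)],(255,255,0))
cv2.imwrite("pics/h3.png",a)
```

```text
(no output)
```

View pics/h3.png

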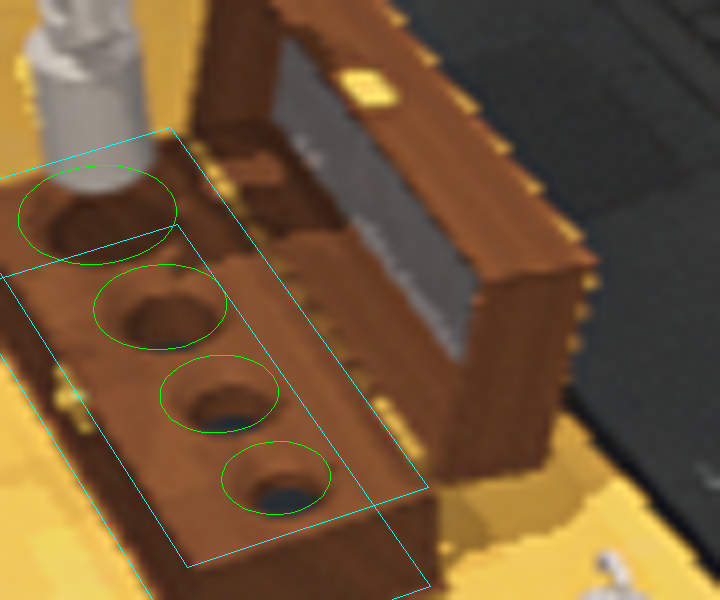

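The predicted case and well outlines sit within about a pixel of the picture, so the case pose holds. Lowering the 500 in.

Run:
```python
from h import *
print(ctrl.get_state()["ee_pos"]);go((438.5,41.2,159),0.031)
```

```text
[438.97157794  40.39700462 228.60955349]
shift [-0.0009 -0.0021  0.174 ] turn [ 0.0001  0.0006 -0.0013]
```

```bash
python3 -m pendant '[[-0.001,-0.002,0.03,0,0,0,10],[-0.001,-0.002,0.06,0,0,0,10],[-0.001,-0.002,0.08,0,0,0,10],[-0.001,-0.002,0.1,0,0,0,10],[-0.001,-0.002,0.12,0,0,0,10],[-0.001,-0.002,0.14,0,0,0,10],[-0.001,-0.002,0.155,0,0,0,10],[-0.001,-0.002,0.165,0,0,0,10],[-0.001,-0.002,0.172,0,0,0,10],[-0.001,-0.002,0.172,0,0,0,10],[-0.001,-0.002,0.172,0,0,0,10]]'
```

```text
t: 6.02
ee_pos: [438.6, 42.1, 159.8]
tcp_rot: [3.141, 0.048, 0.0]
wrist_force: [-0.0, 0.1, -4.7]
gripper_width: 0.244
grasp_force: 30.0
```

```bash
python3 -m pendant '[[0,0,0.003,0,0,0,10],[0,0,0.005,0,0,0,10],[0,0,0.005,0,0,0,10]]'
```

```text
t: 6.27
ee_pos: [439.2, 42.1, 158.6]
tcp_rot: [3.141, 0.048, 0.003]
wrist_force: [1.3, -0.5, -0.1]
gripper_width: 0.242
grasp_force: 30.0
```

```bash
python3 -m pendant '[[0,0,0,0,0,0,38],[0,0,0,0,0,0,38],[0,0,0,0,0,0,38],[0,0,0,0,0,0,38],[0,0,-0.03,0,0,0,38],[0,0,-0.1,0,0,0,38],[0,0,-0.2,0,0,0,38],[0,0,-0.25,0,0,0,38],[0,0,-0.25,0,0,0,38]]'
python3 - <<'E'
from h import *
print(ctrl.get_state()["ee_pos"]);go((410.4,-230.5,138),0.031)
E
```

```text
t: 7.02
ee_pos: [441.7, 41.8, 263.5]
tcp_rot: [3.14, 0.048, 0.018]
wrist_force: [1.2, -0.6, 0.6]
gripper_width: 0.402
grasp_force: 0.0
[441.69341597  41.84954072 263.45678974]
shift [-0.1027  0.6777  0.3135] turn [ 0.0009 -0.0073 -0.0002]
```

```bash
python3 -m pendant '[[-0.02,0.1,0,0,0,0,44],[-0.04,0.2,0,0,0,0,44],[-0.06,0.3,0,0,0,0,44],[-0.07,0.4,0,0,0,0,44],[-0.08,0.5,0,0,0,0,44],[-0.09,0.59,0.05,0,0,0,44],[-0.0925,0.65,0.1,0,0,0,44],[-0.0925,0.679,0.15,0,0,0,44],[-0.0925,0.679,0.2,0,0,0,44],[-0.0925,0.679,0.2,0,0,0,44],[-0.0925,0.679,0.2,0,0,0,44],[-0.0925,0.679,0.2,0,0,0,44]]'
python3 - <<'E'
from h import *
print(ctrl.get_state()["ee_pos"]);go((410.4,-230.5,138),0.031)
E
```

```text
t: 8.02
ee_pos: [409.9, -230.2, 178.1]
tcp_rot: [-3.141, -0.049, 0.0]
wrist_force: [0.4, 0.3, 0.2]
gripper_width: 0.473
grasp_force: 0.0
[ 409.89053022 -230.20374607  178.11428961]
shift [0.0013 0.0008 0.1003] turn [-0.0001  0.      0.    ]
```

```bash
python3 -m pendant '[[0.001,0,0.04,0,0,0,44],[0.001,0,0.075,0,0,0,44],[0.001,0,0.1,0,0,0,44],[0.001,0,0.1,0,0,0,44],[0.001,0,0.1,0,0,0,8],[0.001,0,0.1,0,0,0,8],[0.001,0,0.1,0,0,0,8],[0.001,0,0.1,0,0,0,8],[0.001,0,0.1,0,0,0,8],[0.001,0,0.1,0,0,0,8]]'
```

```text
t: 8.85
ee_pos: [410.7, -230.8, 138.6]
tcp_rot: [3.14, 0.048, 0.002]
wrist_force: [0.6, 0.8, 3.8]
gripper_width: 0.182
grasp_force: 30.0
```

```bash
python3 -m pendant '[[0,0,-0.03,0,0,0,8],[0,0,-0.1,0,0,0,8],[0,0,-0.2,0,0,0,8],[0.01,-0.05,-0.26,0,0,0,8],[0.03,-0.15,-0.28,0,0,0,8],[0.05,-0.25,-0.28,0,0,0,8],[0.07,-0.35,-0.28,0,0,0,8],[0.08,-0.43,-0.28,0,0,0,8],[0.09,-0.5,-0.28,0,0,0,8],[0.09,-0.538,-0.28,0,0,0,8],[0.09,-0.538,-0.25,0,0,0,8],[0.09,-0.538,-0.18,0,0,0,8],[0.09,-0.538,-0.16,0,0,0,8],[0.09,-0.538,-0.16,0,0,0,8],[0.09,-0.538,-0.16,0,0,0,8]]'
python3 - <<'E'
from h import *
print(ctrl.get_state()["ee_pos"]);go((440,-14.5,156),0.031)
E
```

```text
t: 10.1
ee_pos: [439.0, -14.3, 201.4]
tcp_rot: [-3.141, -0.047, 0.003]
wrist_force: [1.0, -0.2, -2.6]
gripper_width: 0.178
grasp_force: 30.0
[438.98757194 -14.33214758 201.35509775]
shift [0.0028 0.0006 0.1134] turn [-0.0004  0.0014 -0.0005]
```

```bash
python3 -m pendant '[[0.002,0,0.02,0,0,0,8],[0.002,0,0.04,0,0,0,8],[0.002,0,0.055,0,0,0,8],[0.002,0,0.07,0,0,0,8],[0.002,0,0.085,0,0,0,8],[0.002,0,0.097,0,0,0,8],[0.002,0,0.105,0,0,0,8],[0.002,0,0.111,0,0,0,8],[0.002,0,0.113,0,0,0,8],[0.002,0,0.115,0,0,0,8],[0.002,0,0.117,0,0,0,8]]'
```

```text
t: 11.02
ee_pos: [440.6, -14.3, 155.2]
tcp_rot: [3.141, 0.048, 0.001]
wrist_force: [-0.8, 0.3, -1.9]
gripper_width: 0.179
grasp_force: 30.0
```

```bash
python3 -m pendant '[[0,0,0.002,0,0,0,8],[0,0,0.003,0,0,0,8],[0,0,0.003,0,0,0,8]]'
```

```text
t: 11.27
ee_pos: [440.9, -14.3, 154.7]
tcp_rot: [3.141, 0.048, 0.002]
wrist_force: [-0.4, 1.0, 4.2]
gripper_width: 0.175
grasp_force: 30.0
```

```bash
python3 -m pendant '[[0,0,0,0,0,0,32],[0,0,0,0,0,0,32],[0,0,0,0,0,0,32],[0,0,0,0,0,0,32],[0,0,-0.04,0,0,0,32],[0,0,-0.12,0,0,0,32],[-0.01,0.05,-0.2,0,0,0,32],[-0.03,0.15,-0.22,0,0,0,40],[-0.05,0.25,-0.22,0,0,0,40],[-0.07,0.35,-0.22,0,0,0,40],[-0.09,0.45,-0.22,0,0,0,40],[-0.11,0.55,-0.22,0,0,0,40],[-0.13,0.65,-0.22,0,0,0,40],[-0.14,0.73,-0.18,0,0,0,40],[-0.147,0.785,-0.13,0,0,0,40],[-0.147,0.812,-0.08,0,0,0,40],[-0.147,0.812,-0.06,0,0,0,40],[-0.147,0.812,-0.06,0,0,0,40],[-0.147,0.812,-0.06,0,0,0,40]]'
python3 - <<'E'
from h import *
print(ctrl.get_state()["ee_pos"]);go((391.5,-340.5,130),0.031)
E
```

```text
t: 12.85
ee_pos: [391.3, -339.6, 177.4]
tcp_rot: [-3.139, -0.049, 0.002]
wrist_force: [0.2, 0.7, 0.3]
gripper_width: 0.425
grasp_force: 0.0
[ 391.33240989 -339.61122798  177.38457184]
shift [0.0005 0.0025 0.1185] turn [-0.0012  0.0007  0.    ]
```

```bash
python3 -m pendant '[[0.001,0.002,0.04,0,0,0,40],[0.001,0.002,0.08,0,0,0,40],[0.001,0.002,0.105,0,0,0,40],[0.001,0.002,0.118,0,0,0,40],[0.001,0.002,0.118,0,0,0,40],[0.001,0.002,0.118,0,0,0,6],[0.001,0.002,0.118,0,0,0,6],[0.001,0.002,0.118,0,0,0,6],[0.001,0.002,0.118,0,0,0,6],[0.001,0.002,0.118,0,0,0,6],[0.001,0.002,0.118,0,0,0,6]]'
```

```text
t: 13.77
ee_pos: [392.3, -341.9, 131.3]
tcp_rot: [3.14, 0.048, 0.001]
wrist_force: [0.1, 0.7, 2.5]
gripper_width: 0.144
grasp_force: 30.0
```

```bash
python3 -m pendant '[[0,0,-0.03,0,0,0,6],[0,0,-0.1,0,0,0,6],[0,0,-0.2,0,0,0,6],[0.01,-0.05,-0.28,0,0,0,6],[0.03,-0.14,-0.28,0,0,0,6],[0.05,-0.24,-0.28,0,0,0,6],[0.07,-0.34,-0.28,0,0,0,6],[0.09,-0.44,-0.28,0,0,0,6],[0.11,-0.54,-0.28,0,0,0,6],[0.13,-0.61,-0.28,0,0,0,6],[0.146,-0.66,-0.26,0,0,0,6],[0.146,-0.686,-0.22,0,0,0,6],[0.146,-0.686,-0.18,0,0,0,6],[0.146,-0.686,-0.18,0,0,0,6],[0.146,-0.686,-0.18,0,0,0,6],[0.146,-0.686,-0.18,0,0,0,6]]'
python3 - <<'E'
from h import *
print(ctrl.get_state()["ee_pos"]);go((441.5,-64.5,156.5),0.031)
E
```

```text
t: 15.1
ee_pos: [442.3, -65.9, 203.6]
tcp_rot: [3.141, 0.047, 0.002]
wrist_force: [-0.3, -0.5, -0.3]
gripper_width: 0.142
grasp_force: 30.0
[442.34156994 -65.90080047 203.59504068]
shift [-0.0021 -0.0036  0.1177] turn [ 0.0003 -0.0007 -0.0007]
```

```bash
python3 -m pendant '[[-0.002,-0.003,0.02,0,0,0,6],[-0.002,-0.003,0.04,0,0,0,6],[-0.002,-0.003,0.06,0,0,0,6],[-0.002,-0.003,0.075,0,0,0,6],[-0.002,-0.003,0.09,0,0,0,6],[-0.002,-0.003,0.103,0,0,0,6],[-0.002,-0.003,0.111,0,0,0,6],[-0.002,-0.003,0.116,0,0,0,6],[-0.002,-0.003,0.118,0,0,0,6],[-0.002,-0.003,0.12,0,0,0,6],[-0.002,-0.003,0.12,0,0,0,6]]'
```

```text
t: 16.02
ee_pos: [441.6, -64.2, 155.3]
tcp_rot: [-3.141, -0.048, -0.001]
wrist_force: [-0.4, 1.1, 2.5]
gripper_width: 0.144
grasp_force: 30.0
```

```bash
python3 -m pendant '[[0,0,0,0,0,0,28],[0,0,0,0,0,0,28],[0,0,0,0,0,0,28],[0,0,0,0,0,0,28],[0,0,-0.04,0,0,0,28],[0,0,-0.12,0,0,0,28],[0,0,-0.2,0,0,0,28],[-0.01,-0.05,-0.25,0,0,0,28],[-0.03,-0.15,-0.25,0,0,0,34],[-0.04,-0.25,-0.25,0,0,0,34],[-0.05,-0.35,-0.25,0,0,0,34],[-0.06,-0.45,-0.25,0,0,0,34],[-0.07,-0.55,-0.25,0,0,0,34],[-0.08,-0.65,-0.25,0,0,0,34],[-0.1,-0.75,-0.25,0,0,0,34],[-0.11,-0.85,-0.25,0,0,0,34],[-0.117,-0.93,-0.2,0,0,0,34],[-0.117,-0.98,-0.15,0,0,0,34],[-0.117,-1,-0.1,0,0,0,34],[-0.117,-1,-0.1,0,0,0,34]]'
python3 - <<'E'
from h import *
im=ctrl.grab_frame("top"); im2=ctrl.grab_frame("scene")
a=im[270:350,130:370]; b=im2[195:295,260:400]
cv2.imwrite("pics/h4.png",np.vstack([cv2.resize(a,(720,240),interpolation=cv2.INTER_CUBIC),np.hstack([cv2.resize(b,(504,360),interpolation=cv2.INTER_CUBIC),np.zeros((360,216,3),np.uint8)])])[:,:,::-1])
print(ctrl.get_state()["ee_pos"]);go((382,342.5,122.5),0.031)
E
```

```text
t: 17.68
ee_pos: [379.2, 334.4, 190.4]
tcp_rot: [3.137, 0.053, -0.012]
wrist_force: [0.1, -0.4, -0.6]
gripper_width: 0.359
grasp_force: 0.0
[381.35015734 333.70919029 193.81922147]
shift [ 0.0027 -0.0222  0.1783] turn [0.0011 0.0015 0.0003]
```

View pics/h4.png

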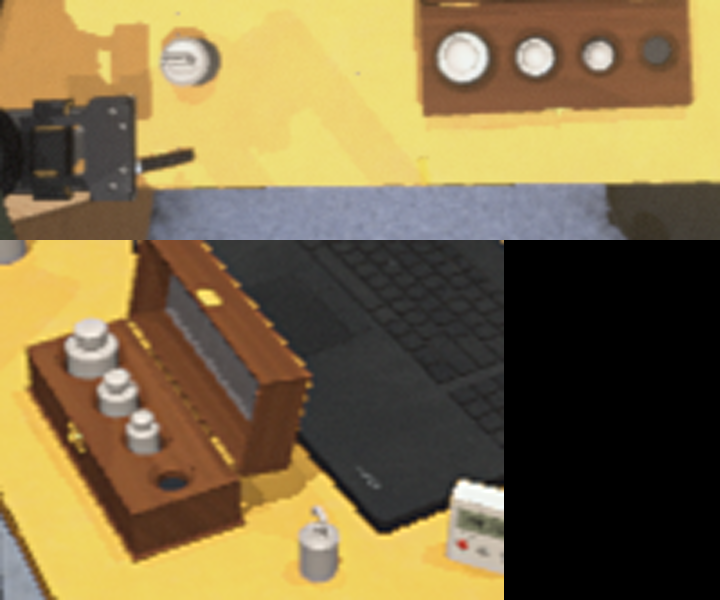

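The picture shows three weights seated in their own wells, the smallest well empty and both hooked weights untouched. Next is the 50.

```bash
python3 -m pendant '[[0.002,-0.022,0.04,0,0,0,34],[0.002,-0.022,0.09,0,0,0,34],[0.002,-0.022,0.135,0,0,0,34],[0.002,-0.022,0.165,0,0,0,34],[0.002,-0.022,0.178,0,0,0,34],[0.002,-0.022,0.178,0,0,0,34],[0.002,-0.022,0.178,0,0,0,4],[0.002,-0.022,0.178,0,0,0,4],[0.002,-0.022,0.178,0,0,0,4],[0.002,-0.022,0.178,0,0,0,4],[0.002,-0.022,0.178,0,0,0,4]]'
```

```text
t: 18.7
ee_pos: [383.3, 343.3, 124.6]
tcp_rot: [-3.14, -0.048, -0.003]
wrist_force: [-0.5, 0.6, 3.7]
gripper_width: 0.106
grasp_force: 30.0
```

```bash
python3 -m pendant '[[0,0,-0.03,0,0,0,4],[0,0,-0.1,0,0,0,4],[0,0,-0.2,0,0,0,4],[0,0.02,-0.3,0,0,0,4],[0.01,0.1,-0.35,0,0,0,4],[0.03,0.2,-0.35,0,0,0,4],[0.04,0.3,-0.35,0,0,0,4],[0.05,0.4,-0.35,0,0,0,4],[0.06,0.5,-0.35,0,0,0,4],[0.07,0.6,-0.35,0,0,0,4],[0.09,0.7,-0.35,0,0,0,4],[0.1,0.8,-0.35,0,0,0,4],[0.11,0.9,-0.35,0,0,0,4],[0.116,0.97,-0.35,0,0,0,4],[0.116,1,-0.35,0,0,0,4],[0.116,1,-0.35,0,0,0,4],[0.116,1,-0.35,0,0,0,4]]'
python3 - <<'E'
from h import *
print(ctrl.get_state()["ee_pos"]);go((443,-110,205),0.031)
E
```

```text
t: 20.12
ee_pos: [441.0, -55.6, 263.3]
tcp_rot: [-3.14, -0.045, 0.001]
wrist_force: [0.2, 1.0, -0.6]
gripper_width: 0.11
grasp_force: 30.0
[441.00062692 -55.63812015 263.32934707]
shift [0.0012 0.1361 0.1457] turn [-0.0005  0.0002 -0.0015]
```

```bash
python3 -m pendant '[[0,0.06,0,0,0,0,4],[0,0.11,0,0,0,0,4],[0.001,0.136,0.05,0,0,0,4],[0.001,0.136,0.11,0,0,0,4],[0.001,0.136,0.14,0,0,0,4],[0.001,0.136,0.14,0,0,0,4],[0.001,0.136,0.14,0,0,0,4]]'
python3 - <<'E'
from h import *
im=ctrl.grab_frame("scene"); b=im[195:295,260:400]
cv2.imwrite("pics/h5.png",cv2.resize(b,(784,560),interpolation=cv2.INTER_CUBIC)[:,:,::-1])
print(ctrl.get_state()["ee_pos"]);go((443,-110,157),0.031)
E
```

```text
t: 20.7
ee_pos: [442.9, -108.3, 206.9]
tcp_rot: [-3.14, -0.051, 0.003]
wrist_force: [0.5, -0.5, 0.2]
gripper_width: 0.109
grasp_force: 30.0
[ 443.6151745  -108.75794501  207.89903016]
shift [-0.0017  0.0031  0.1272] turn [-0.0001 -0.0002  0.0009]
```

View pics/h5.png

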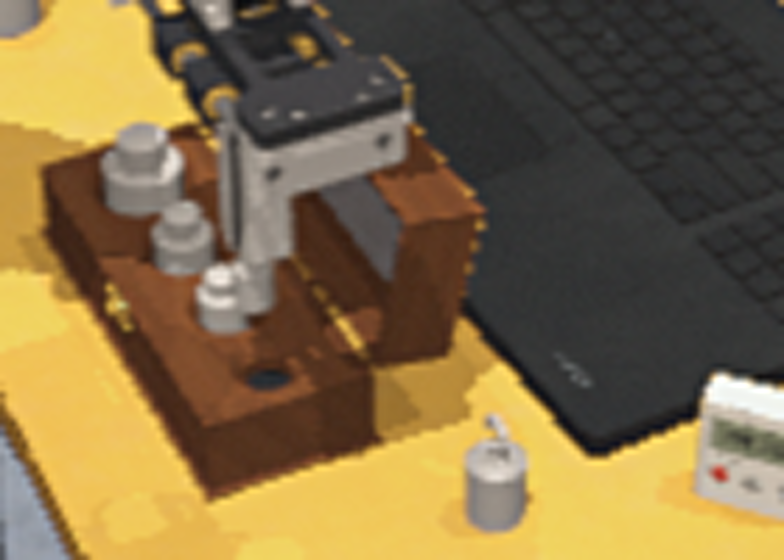

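The 50 hangs upright at crop pixel (257,290), in line with its empty well at (268,378). Lowering it.

```bash
python3 -m pendant '[[-0.001,0.003,0.025,0,0,0,4],[-0.001,0.003,0.05,0,0,0,4],[-0.001,0.003,0.07,0,0,0,4],[-0.001,0.003,0.085,0,0,0,4],[-0.001,0.003,0.1,0,0,0,4],[-0.001,0.003,0.112,0,0,0,4],[-0.001,0.003,0.12,0,0,0,4],[-0.001,0.003,0.125,0,0,0,4],[-0.001,0.003,0.128,0,0,0,4],[-0.001,0.003,0.13,0,0,0,4],[-0.001,0.003,0.13,0,0,0,4]]'
```

```text
t: 21.67
ee_pos: [443.3, -111.1, 155.6]
tcp_rot: [3.141, 0.048, 0.001]
wrist_force: [1.5, 0.5, 1.5]
gripper_width: 0.108
grasp_force: 30.0
```

```bash
python3 -m pendant '[[0,0,0,0,0,0,26],[0,0,0,0,0,0,26],[0,0,0,0,0,0,26],[0,0,0,0,0,0,26],[0,0,-0.04,0,0,0,26],[0,0,-0.12,0,0,0,26],[0,0,-0.22,0,0,0,26],[0.05,-0.05,-0.32,0,0,0,0],[0.15,-0.1,-0.34,0,0,0,0],[0.25,-0.15,-0.34,0,0,0,0],[0.3,-0.2,-0.34,0,0,0,0],[0.3,-0.2,-0.34,0,0,0,0],[0.3,-0.2,-0.34,0,0,0,0]]'
python3 - <<'E'
from h import *
im=ctrl.grab_frame("scene"); im2=ctrl.grab_frame("top"); b=im[185:285,260:400]; a=im2[220:320,250:390]
f=lambda a:cv2.resize(a,(400,286),interpolation=cv2.INTER_CUBIC)
cv2.imwrite("pics/h6.png",np.hstack([f(a),f(b)])[:,:,::-1])
s=ctrl.get_state();d=s["ee_pos"]-(440.5,-30.5,0);print(s["ee_pos"],"case xy",d[0]+.031*d[1],d[1]-.031*d[0])
E
```

```text
t: 22.75
ee_pos: [561.0, -26.2, 290.7]
tcp_rot: [3.141, 0.053, -0.003]
wrist_force: [-0.7, -1.4, -0.9]
gripper_width: 0.009
grasp_force: 0.0
[559.46825741 -27.5872968  290.58219405] case xy 119.0585512071346 -0.7753127817171368
```

View pics/h6.png

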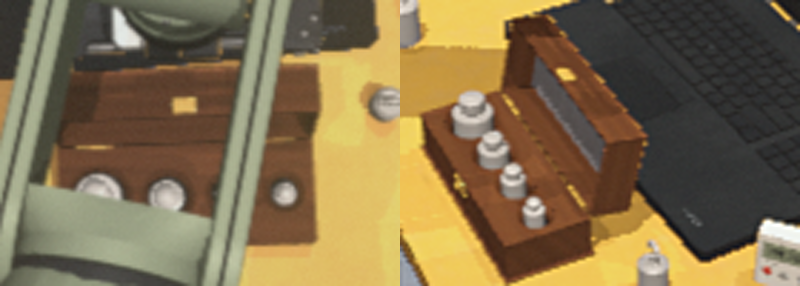

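All four weights are seated in graded order, and the gripper is behind the lid. I'll go down behind it and push to upright.

```bash
python3 -m pendant '[[0,0,0.07,0,0,0,0],[0,0,0.14,0,0,0,0],[0,0,0.19,0,0,0,0],[0,0,0.204,0,0,0,0],[0,0,0.204,0,0,0,0],[-0.02,0,0.204,0,0,0,0],[-0.035,0,0.204,0,0,0,0],[-0.05,0,0.204,0,0,0,0],[-0.065,0,0.204,0,0,0,0],[-0.075,0,0.204,0,0,0,0],[-0.075,0,0.204,0,0,0,0]]'
```

```text
t: 23.77
ee_pos: [531.3, -28.7, 212.3]
tcp_rot: [3.14, 0.048, 0.009]
wrist_force: [3.3, -1.0, 3.3]
gripper_width: 0.005
grasp_force: 1.9
```

```bash
python3 -m pendant '[[-0.022,0,-0.011,0,0,0,0],[-0.044,0,-0.02,0,0,0,0],[-0.064,0,-0.023,0,0,0,0],[-0.084,0,-0.026,0,0,0,0],[-0.103,0,-0.027,0,0,0,0],[-0.122,0,-0.024,0,0,0,0],[-0.142,0,-0.021,0,0,0,0],[-0.161,0,-0.016,0,0,0,0],[-0.179,0,-0.008,0,0,0,0],[-0.196,0,0.002,0,0,0,0],[-0.213,0,0.012,0,0,0,0],[-0.213,0,0.012,0,0,0,0]]'
python3 - <<'E'
from h import *
im=ctrl.grab_frame("scene"); b=im[165:285,250:410]
cv2.imwrite("pics/h7.png",cv2.resize(b,(640,480),interpolation=cv2.INTER_CUBIC)[:,:,::-1])
E
```

```text
t: 24.77
ee_pos: [442.5, -30.3, 203.0]
tcp_rot: [-3.139, -0.047, 0.008]
wrist_force: [-0.6, 0.3, -0.2]
gripper_width: 0.006
grasp_force: 0.0
```

View pics/h7.png

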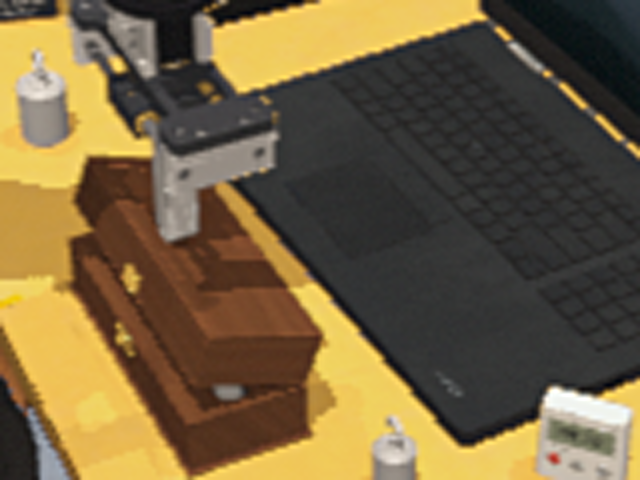

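The lid has folded over to roughly 0.4 rad with the fingertips on its top, at crop pixel (178,235). Pressing it on down.

```bash
python3 -m pendant '[[-0.015,0,0.013,0,0,0,0],[-0.029,0,0.026,0,0,0,0],[-0.037,0,0.036,0,0,0,0],[-0.045,0,0.044,0,0,0,0],[-0.05,0,0.05,0,0,0,0],[-0.052,0,0.054,0,0,0,0],[-0.052,0,0.057,0,0,0,0],[-0.052,0,0.058,0,0,0,0],[-0.052,0,0.058,0,0,0,0]]'
```

```text
t: 25.57
ee_pos: [423.8, -31.5, 181.9]
tcp_rot: [-3.141, -0.048, 0.004]
wrist_force: [-3.2, 0.1, 4.2]
gripper_width: 0.005
grasp_force: 2.1
```

```bash
python3 -m pendant '[[0,0,0.003,0,0,0,0],[0,0,0.005,0,0,0,0],[0,0,0.007,0,0,0,0],[0,0,0.007,0,0,0,0],[0,0,0.007,0,0,0,0]]'
```

```text
t: 25.98
ee_pos: [424.1, -31.5, 181.7]
tcp_rot: [-3.141, -0.049, 0.005]
wrist_force: [-11.0, 1.7, 23.0]
gripper_width: 0.007
grasp_force: 12.1
```

It takes 23 N without moving, so the lid is on its stop. Retreating and checking.

```bash
python3 -m pendant '[[0,0,-0.01,0,0,0,0],[0,0,-0.05,0,0,0,0],[0,0,-0.15,0,0,0,0],[0,0,-0.25,0,0,0,0],[-0.02,0.1,-0.3,0,0,0,0],[-0.04,0.2,-0.3,0,0,0,0],[-0.05,0.3,-0.3,0,0,0,0],[-0.05,0.4,-0.3,0,0,0,0],[-0.05,0.5,-0.3,0,0,0,0],[-0.05,0.5,-0.3,0,0,0,0],[-0.05,0.5,-0.3,0,0,0,0]]'
python3 - <<'E'
from h import *
im=ctrl.grab_frame("scene"); im2=ctrl.grab_frame("top")
S=4;x0,y0=250,165
a=cv2.resize(im[y0:y0+120,x0:x0+100],None,fx=S,fy=S,interpolation=cv2.INTER_CUBIC)[:,:,::-1].copy()
q=(440.5,-30.5,0.0314);c,s=np.cos(q[2]),np.sin(q[2])
w=lambda x,y,z:(q[0]+c*x-s*y,q[1]+s*x+c*y,z)
L=np.array([(proj("scene",w(x,y,84))-(x0,y0)+.5)*S for x,y in((-42,-106),(42,-106),(42,106),(-42,106))]).astype(np.int32)
cv2.polylines(a,[L],True,(0,255,0),1)
t=cv2.resize(im2[200:350,140:520],(400,158),interpolation=cv2.INTER_AREA)[:,:,::-1]
t=np.vstack([t,np.zeros((322,400,3),np.uint8)])
cv2.imwrite("pics/h8.png",np.hstack([a,t]))
E
```

```text
t: 26.9
ee_pos: [410.4, -233.8, 298.7]
tcp_rot: [-3.141, -0.042, 0.0]
wrist_force: [-0.5, 0.6, -0.0]
gripper_width: 0.006
grasp_force: 0.0
```

View pics/h8.png

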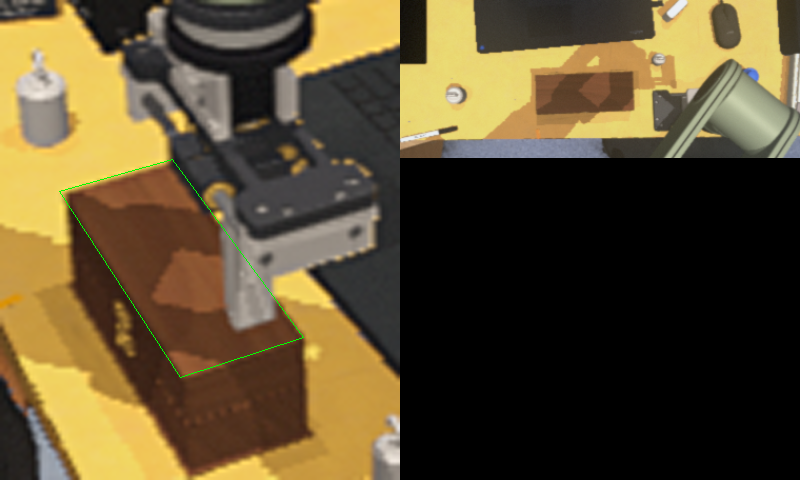

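The lid is flush: its top matches the predicted shut outline at 84 mm, the clasp is closed and the hooked weights still stand. The gripper is clear, so I'm handing in.

```bash
python3 -c "
from bench import ctrl; print(ctrl.job_done())"
```

```text
the job is handed in; nothing more can be done
None
```

All four knobbed weights were lowered into their own wells and the lid is fully shut; the hooked weights, beaker and timer were left alone, and the job was handed in at about 27 s on the robot's clock.

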